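# Unlock the model turntable and park its bolt

## Robot

A 6-joint arm with a two-finger parallel gripper is mounted at the origin on the work surface. World frame = base frame: x ahead of the robot, y to its left, z up, the work surface at z = 0. Lengths are in m, angles in rad, forces in N, time in s.
With the tool pointing down it reaches from about 0.375 to 0.975 m from the base axis. Payload 3.8 kg.
Tool frame: the origin (TCP) lies midway between the tips of the shut fingers; the grasp point (between the pads) lies 19 mm behind it; z points along the fingers, y is the line along which they close (so a half turn about z gives the same grasp; the last joint's range is limited). The gripper opens to 85 mm and grips with 20 to 120 N. Pads are 22 mm wide; open, the fingers measure 114 mm over their backs; the gripper's body (76 mm by 85 mm) begins 54 mm behind the grasp point. The pads swing forward as they close: fully open they stand 13 mm farther back than shut.
Start: joints at [1.096, 0.264, 1.604, -0, 1.274, -0.037], TCP at [0.286, 0.611, 0.231] pointing down, gripper open.
Joint ranges: [-2.63, 2.63], [-0.94, 2.18], [0.31, 2.57], [-1.31, 4.45], [0, 2.66], [-2.55, 2.55]. Speed limits (rad/s): [2.57, 2.57, 3.14, 3.14, 3.14, 3.14].

## Interface

Orientations are given as a rotation vector (axis times angle).
In Python, from workcell import * gives the robot as it stands. The module is installed in compiled form; this text tells all that it offers.
- The arm moves only by the tool apply_moves, never from a script. Its arguments are lists of equal length, an entry for each row: "fingers": the opening, from 0 (shut) to 1 (fully open); "travel": the shift along the tool's x, y, z normalised to -1 to 1, where 1 is 0.05 m, a list of three; "rotation": the turn, a rotation vector about the tool's x, y, z normalised to -1 to 1, where 1 is 6 degrees, a list of three. In form: {"fingers": [fingers, ...], "travel": [[dx, dy, dz], ...], "rotation": [[ax, ay, az], ...]}. A call has 1 to 12 rows; each row shifts and turns the commanded pose from where the row before left it, along the tool's axes as they then stand; what a row does not reach is not made up. A row lasts 1/10 s, in which the tool goes at most 50 mm and 8.59 degrees, less where a joint would pass 70% of its speed; a pose out of reach is approached as far as the arm can. A call with a number of a shift or a turn outside -1 to 1 is refused whole. A call with a gripper value outside its range is refused whole. The fingers move at their own pace and stop on an object; "newtons" is the grip in N (left out, the last holds). Time passes only in rows, so rows that do not move let the fingers close. It gives the time, the measured TCP pose, the force, the opening and the grip force at its end, in the units of the state.
- read_state(): the state, without advancing time (a new reading comes with each control period).
- read_camera(name): name is "scene" or "side" or "wrist"; returns a dict with "image" (384x512x3 uint8, red, green, blue), "fx", "fy", "cx", "cy" (pixels), "extrinsics" (4x4, takes a point from world to camera coordinates). Camera axes: x right, y down, z forward; pixel columns grow to the right and rows downward; lengths in m; the calibration is good to about 2 mm. The wrist camera is an equidistant fisheye: a pixel r from the principal point sees the ray r / f radians off the axis. A picture is of the moment at which its call begins. There is no depth.
- finish_job(): hands the job in; it is judged then, once.
Trained networks look in the newest picture that a camera, given by its name, has taken for a name from the list of things; names that differ only in an ending like _2 or _b are one class to them, and where a whole thing is asked for, a point or a joint stands for the part that bears it (a point fixed in the world has none). Each returns a list of dicts, best first, with "p" (0 to 1); they miss things now and then, are a little off and sometimes report something else, mostly with a low value. They report only what shows in the picture. A call takes as long as a camera call. They do not tell look-alikes from the thing itself.
- regions_of(camera, name): "mask" (384x512 bool, what is visible of it) and "bbox" ([left, top, width, height] in pixels, round what is visible of it).
- tip_of(camera, name): "location" ([column, row] in pixels: a listed point, or the origin of a listed thing).
The state is a dict: "time": time; "q": joint angles; "joint_vel": joint speeds; "joint_torque": joint torques, N m; "tool_pos": TCP position; "tcp_rot": TCP orientation; "wrist_force": force on the tool from outside, world axes, zero at the start; "torque": the same for the moment, N m; "width": opening from 0.0 (shut) to 1.0 (fully open); "grip_force": force on a finger pad.
Only numpy, scipy, OpenCV 4.12 (cv2) and the standard library are available. Lean on these libraries where they do the work, as an engineer would, in place of code of your own. Each camera call takes 0.05 s, during which the arm holds its last target. There are 200 camera calls.

## Task

Unlock the model turntable: by its blue handle, draw the steel locking bolt back along its housing until its nose is right out of the bore in the turntable's rim lug, then swing the handle over sideways and down into the side notch of the housing so that the bolt stays parked there. Do not turn the turntable, and leave the atom rack, the hub tray and the rod bundle where they are.

Things in the scene. Friction and masses are not known exactly. Their poses are not given: they have to be found in the camera images.
- housing: Fixed unit: dark iron bed plate (x -50..200, y +-45 mm, 10 mm thick) with the turntable's foot and a green-painted bolt housing (x -35..92, y +-21, top at z = 73 mm). Origin on the table surface under the bolt, 2 mm behind the notch's middle; x along the bolt towards the turntable, z up, notch on the -y side. The bolt's axis is y = 0, z = 45 mm.
- slot (a point): Middle of the slot along the housing's open top, 73 mm above the table, where the handle's stem travels between two roofed ends: from x = +60 mm to a rear stop at x = -5 mm in the housing's frame. At its top the slot spans y = -5..+12 mm.
- notch (a point): Outer edge of the side notch's floor, at x = 2, y = -21, z = 36 mm in the housing's frame. The notch cuts the -y wall from its top down to there, at x = -11..+15 mm: with the handle at x = -5..+9 mm (best +2) its stem can swing over to -y and lie in it; elsewhere the wall keeps the handle up.
- bolt: Loose steel locking bolt, 0.18 to 0.37 kg, over half of it in the handle: hollow round shaft 16 mm thick, 185 mm long. Origin on its axis at the handle, x towards the nose (85 mm ahead; tail 100 mm behind). At the start it lies at x = 45..55 mm in the housing's frame, 25 to 35 mm deep in the lug. It slides with plain friction, no spring. Its y and z axes turn with the handle.
- bolt_grip (a point): Middle of the handle's blue steel sleeve: 18 mm thick, 34 to 78 mm from the bolt's axis, on a 12 mm steel stem; this point is 55 mm from the axis. At the start the handle stands, leaning about 10 degrees to +y of the housing (away from the notch), top 120 mm above the table. At the notch, pushed past upright to -y, it falls by its weight and lies about level.
- bolt_nose (a point): End of the bolt's nose, on its axis.
- lug_bore (a point): Mouth of the bore in the steel rim lug of the turntable, at x = 105 mm in the housing's frame; the bore is 22 mm wide, 24 mm high and 30 mm deep.
- disc_centre (a point): Centre of the turntable's upper face, 64 mm above the table, 240 mm ahead of the housing's origin; disc radius 107 mm. It carries a clear acrylic cube frame (100 mm, top 177 mm above the table) with a red atom inside. The black knurled brake knob on the foot beyond is fixed and plays no part.
- turntable (a joint): Turn of the turntable about its upright axis, rad, near 0 at the start; it turns stiffly once unlocked (about 0.25 N m).
- atom_rack: Bystander: wooden block 130 x 130 x 22 mm with four glossy red atom spheres of 48 mm on it, 62 mm high in all; origin under its centre.
- hub_tray: Bystander: black lacquered tray 150 x 110 x 26 mm with six white porcelain hubs; origin under its centre.
- rod_bundle: Bystander: bundle of five grey aluminium rods 160 mm long along its x, 36 mm wide, 23 mm high; origin under its centre.
There are look-alikes about, which are no part of the job. What is shaped like the bolt but pink or red is not meant.

How it is judged:
By the outcome, as a careful person would: the job done as asked, in the order asked, and still so for the second after the job is handed in, with the robot touching nothing.
It also fails if it takes over 38 s, if anything falls off the work surface, if the arm or the gripper's body presses on something with over 40 N, if the wrist force passes 120 N, or if a joint passes its speed limit or range.

## Working session

There is one attempt and no reset: what is moved stays moved. The work goes in short steps, Python scripts to look and compute and a tool call to move; the robot and the scene stay as the last step left them, time stands still between calls to the robot, and variables do not carry over. Pictures are saved under pics/ and viewed, at most 10 in all, crops included, and the job is handed in when it is done.

Besides the shell and the picture viewer there is one more tool, called as name(argument=value, ...) on one line, values as JSON. apply_moves: Moves the arm, as the interface text tells. Scaled input: -1 to 1 covers 0.05 m each way for a shift and 6 degrees each way for a turn. Its arguments: {"type":"object","properties":{"fingers":{"type":"array","items":{"type":"number"}},"travel":{"type":"array","items":{"type":"array","items":{"type":"number"}}},"rotation":{"type":"array","items":{"type":"array","items":{"type":"number"}}},"newtons":{"type":"number"}},"required":["fingers","travel","rotation"]}

```bash
mkdir -p pics; cat > h.py <<'E'
from workcell import *
import numpy as np, cv2
from scipy.spatial.transform import Rotation as R
def ray(c,px):
    E=np.array(c["extrinsics"]);u=(px[0]-c["cx"])/c["fx"];v=(px[1]-c["cy"])/c["fy"]
    if c.get("fish"):
        r=np.hypot(u,v);d=np.array([np.sin(r)*u/r,np.sin(r)*v/r,np.cos(r)])
    else: d=np.array([u,v,1.])
    Rm=E[:3,:3];o=-Rm.T@E[:3,3];d=Rm.T@d;return o,d/np.linalg.norm(d)
def cam(n):
    c=read_camera(n);c["fish"]=n=="wrist";return c
def tri(rs):
    A=sum(np.eye(3)-np.outer(d,d) for o,d in rs);b=sum((np.eye(3)-np.outer(d,d))@o for o,d in rs)
    p=np.linalg.solve(A,b);return p,max(np.linalg.norm(np.cross(p-o,d)) for o,d in rs)
def onz(r,z): o,d=r;return o+d*(z-o[2])/d[2]
def proj(c,p):
    E=np.array(c["extrinsics"]);q=E[:3,:3]@p+E[:3,3]
    if c["fish"]:
        t=np.arctan2(np.hypot(q[0],q[1]),q[2]);s=t/np.hypot(q[0],q[1]);return np.array([c["cx"]+c["fx"]*s*q[0],c["cy"]+c["fy"]*s*q[1]])
    return np.array([c["cx"]+c["fx"]*q[0]/q[2],c["cy"]+c["fy"]*q[1]/q[2]])
E
cat > a.py <<'E'
from h import *
C={}
for n in ["scene","side","wrist"]:
    c=C[n]=cam(n);cv2.imwrite(f"pics/{n}0.png",c["image"][:,:,::-1])
    print(n,"cam at",ray(c,(c["cx"]+.01,c["cy"]))[0].round(3))
    for t in ["slot","notch","bolt","bolt_grip","bolt_nose","lug_bore","disc_centre","housing"]:
        print(n,t,[(np.round(d["location"],1).tolist(),round(d["p"],2)) for d in tip_of(n,t)[:3]])
a=cv2.resize(np.hstack([C["scene"]["image"],C["side"]["image"]]),None,fx=.78,fy=.78)
cv2.imwrite("pics/both.png",np.vstack([C["scene"]["image"],C["side"]["image"]])[:,:,::-1])
s=read_state();print(s)
E
python3 a.py
```

```text
scene cam at [ 1.245 -0.008  0.96 ]
scene slot [([245.5, 191.7], 0.66)]
scene notch [([237.7, 208.8], 0.87)]
scene bolt [([354.8, 144.7], 0.86), ([156.7, 277.4], 0.7), ([258.0, 201.2], 0.61)]
scene bolt_grip [([369.0, 132.4], 0.97), ([166.7, 293.1], 0.72), ([256.5, 182.0], 0.49)]
scene bolt_nose [([368.8, 161.1], 0.75), ([122.5, 291.7], 0.73)]
scene lug_bore [([256.7, 180.4], 0.66), ([278.2, 201.2], 0.56), ([335.5, 194.0], 0.3)]
scene disc_centre [([335.8, 192.4], 0.98)]
scene housing [([238.2, 211.7], 0.66)]
side cam at [ 0.091 -0.561  0.793]
side slot [([260.1, 201.9], 0.96)]
side notch [([275.6, 213.3], 0.66)]
side bolt [([361.4, 229.0], 0.91), ([137.5, 198.1], 0.83), ([258.4, 208.4], 0.72)]
side bolt_grip [([361.7, 219.8], 0.68), ([257.3, 207.9], 0.65), ([125.0, 195.8], 0.63)]
side bolt_nose [([387.9, 238.4], 0.83), ([153.7, 186.1], 0.75), ([235.9, 190.6], 0.7)]
side lug_bore [([244.3, 194.1], 0.76), ([215.3, 167.6], 0.57)]
side disc_centre [([217.3, 168.8], 0.81)]
side housing [([270.7, 225.4], 0.97), ([305.2, 193.9], 0.55)]
wrist cam at [0.216 0.645 0.373]
wrist slot []
wrist n
[... 174 characters left out ...]
, 0.7)]
wrist housing []
{'time': 1.35, 'q': array([ 1.09606300e+00,  2.63897515e-01,  1.60399558e+00,  1.41888706e-05,
        1.27371019e+00, -3.68753663e-02]), 'joint_vel': array([-0.0003371 , -0.00140828, -0.00074759, -0.00183201,  0.00145482,
        0.00083183]), 'joint_torque': array([-1.24945063e-04, -5.15037632e+01, -3.67725313e+01,  3.87691773e-05,
        5.64331222e-04, -3.45439116e-05]), 'tool_pos': array([0.28617981, 0.61132456, 0.23128379]), 'tcp_rot': array([-6.82307511e-01, -3.06658792e+00,  1.07582586e-05]), 'wrist_force': array([-0.84664964, -0.07029695, -0.27702394]), 'torque': array([-0.00651203, -0.02635546,  0.04832525]), 'grip_force': 0.0, 'width': 0.9982487398524995}
```

```bash
python3 - <<'E'
import cv2,numpy as np
a=cv2.imread("pics/scene0.png")[100:325,100:420];b=cv2.imread("pics/side0.png")[110:300,100:420]
cv2.imwrite("pics/v1.png",cv2.resize(a,None,fx=2.5,fy=2.5,interpolation=2))
cv2.imwrite("pics/v2.png",cv2.resize(b,None,fx=2.5,fy=2.5,interpolation=2))
E
```

```text
(no output)
```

View pics/v1.png

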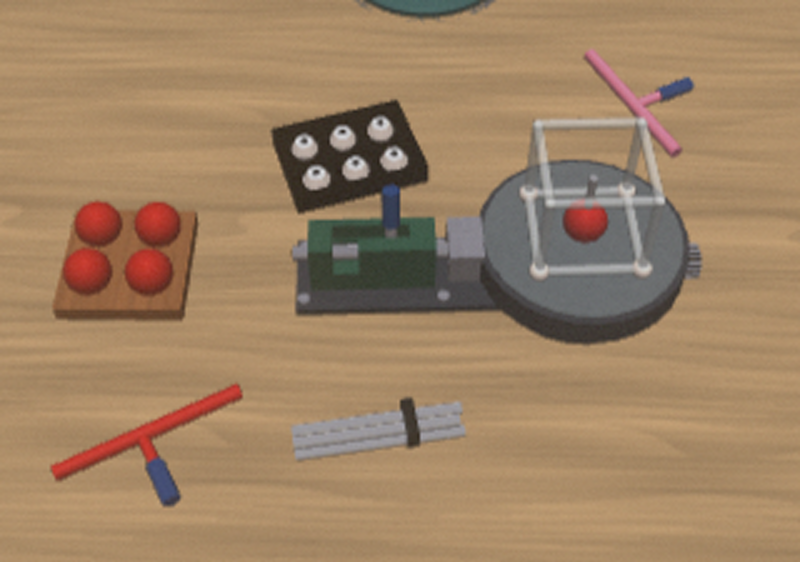

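View pics/v2.png

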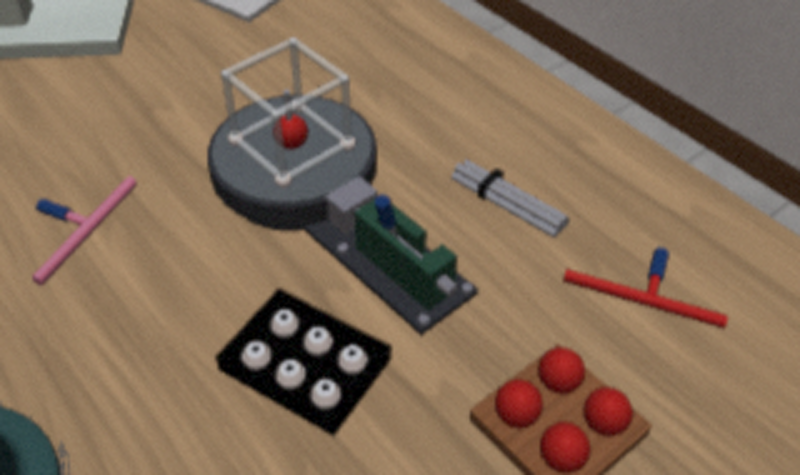

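The steel bolt in the green housing is at scene (256,184) and side (254,194). The look-alikes are pink at scene (369,132) / side (125,196) and red at scene (167,293) / side (361,220). Only the one in the housing is steel, with its nose in the lug. The notch faces the scene camera, and housing x runs roughly along world +y.

```bash
cat > m.py <<'E'
from h import *
C={n:cam(n) for n in ["scene","side"]}
def T(n,a,b):
    p,e=tri([ray(C["scene"],a),ray(C["side"],b)]);print(n,p.round(4),"gap",round(e,4));return p
T("disc",(335.7,192.4),(217,168.8));T("slot",(245.5,191.7),(260.1,201.9));T("notch",(237.7,208.8),(275.6,213.3))
px={}
for n,(x,y,w) in {"scene":(256,184,22),"side":(254,194,16)}.items():
    im=C[n]["image"].astype(int);m=np.zeros(im.shape[:2],bool)
    s=im[y-w:y+w,x-w:x+w];m[y-w:y+w,x-w:x+w]=(s[...,2]-s[...,0]>20)&(s[...,2]-s[...,1]>12)
    k,l,st,ce=cv2.connectedComponentsWithStats(m.astype(np.uint8));i=1+np.argmax(st[1:,4])
    print(n,"blue",st[i],ce[i].round(1));px[n]=ce[i]
g=T("grip",px["scene"],px["side"])
# by known height 0.099 grip and 0.064 disc
for n,a in (("scene",(335.7,192.4)),("side",(217,168.8))): print(n,"disc@.064",onz(ray(C[n],a),.064).round(4))
for n,a in (("scene",(245.5,191.7)),("side",(260.1,201.9))): print(n,"slot@.073",onz(ray(C[n],a),.073).round(4))
for n,a in (("scene",(237.7,208.8)),("side",(275.6,213.3))): print(n,"notch@.036",onz(ray(C[n],a),.036).round(4))
for n in C: print(n,"grip@.099",onz(ray(C[n],px[n]),.099).round(4))
a=C["scene"]["image"][160:235,205:295];b=C["side"]["image"][165:255,215:305]
cv2.imwrite("pics/v3.png",np.hstack([cv2.resize(a,(400,333),interpolation=2),cv2.resize(b,(333,333),interpolation=2)])[:,:,::-1])
E
python3 m.py
```

```text
disc [0.5104 0.1671 0.0597] gap 0.0051
slot [ 0.5194 -0.0517  0.0764] gap 0.0046
notch [ 0.548  -0.0774  0.0364] gap 0.0029
scene blue [253 174   7  17  93] [256.1 181.6]
side blue [250 188   8  13  69] [253.5 194.1]
grip [ 0.5087 -0.0292  0.0993] gap 0.0003
scene disc@.064 [0.5097 0.1705 0.064 ]
side disc@.064 [0.5087 0.1565 0.064 ]
scene slot@.073 [ 0.5199 -0.0556  0.073 ]
side slot@.073 [ 0.5202 -0.0443  0.073 ]
scene notch@.036 [ 0.5457 -0.075   0.036 ]
side notch@.036 [ 0.549  -0.0801  0.036 ]
scene grip@.099 [ 0.5086 -0.0295  0.099 ]
side grip@.099 [ 0.5088 -0.0287  0.099 ]
```

View pics/v3.png

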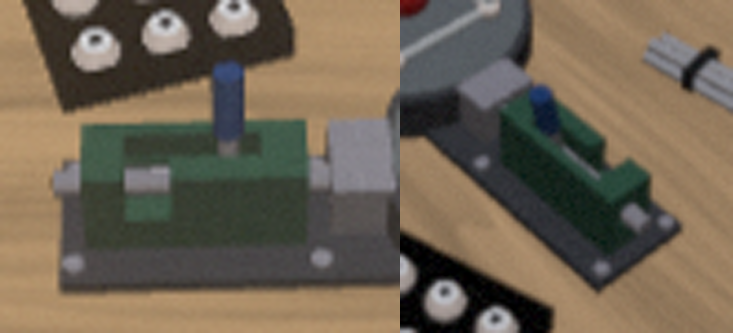

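The crop confirms it: a steel shaft with a blue handle upright in the green housing, slot x 125-260, notch at crop (148,195) on the near side. The grip measures z=0.099, as it should. Next I'll get the housing yaw and the shift.

```bash
python3 - <<'E'
from h import *
c=cam("scene");d=cam("side")
f=lambda x,y:(205+x/4.444,160+y/4.444); s=lambda x,y:(215+(x-400)/3.7,165+y/3.7)
def y(n,c,a,b,z):
    p,q=onz(ray(c,a),z),onz(ray(c,b),z);v=q-p;print(n,p.round(4),q.round(4),"len",np.linalg.norm(v[:2]).round(4),"yaw",np.degrees(np.arctan2(v[1],v[0])).round(2))
y("top front",c,f(82,180),f(306,180),.073)
y("top back",c,f(82,123),f(306,121),.073)
y("bed front",c,f(62,291),f(390,291),.01)
y("bed right side",d,s(681,230),s(598,289),.01)
y("far wall top near side",d,s(605,191),s(502,103),.073)
st=read_state();Rm=R.from_rotvec(st["tcp_rot"]).as_matrix();print(Rm.round(3))
print("shift rows units", (Rm.T@(np.array([.509,-.029,.231])-st["tool_pos"])/.05).round(3))
E
```

```text
top front [ 0.549  -0.1086  0.073 ] [0.5462 0.015  0.073 ] len 0.1236 yaw 91.3
top back [ 0.5081 -0.1115  0.073 ] [0.5038 0.015  0.073 ] len 0.1265 yaw 91.96
bed front [ 0.5797 -0.1214  0.01  ] [0.5755 0.0642 0.01  ] len 0.1857 yaw 91.31
bed right side [ 0.5649 -0.1308  0.01  ] [ 0.4784 -0.1339  0.01  ] len 0.0865 yaw -177.96
far wall top near side [ 0.5078 -0.104   0.073 ] [0.5029 0.015  0.073 ] len 0.1191 yaw 92.35
[[-0.906  0.424 -0.   ]
 [ 0.424  0.906  0.   ]
 [ 0.     0.    -1.   ]]
shift rows units [-9.466e+00 -9.709e+00  5.000e-03]
```

apply_moves(fingers=[0.7,0.7,0.7,0.7,0.7,0.7,0.7,0.7,0.7,0.7,0.7,0.7], travel=[[-0.67,-0.69,0],[-0.67,-0.69,0],[-0.67,-0.69,0],[-0.67,-0.69,0],[-0.67,-0.69,0],[-0.67,-0.69,0],[-0.67,-0.69,0],[-0.67,-0.69,0],[-0.67,-0.69,0],[-0.67,-0.69,0],[-0.67,-0.69,0],[-0.67,-0.69,0]], rotation=[[0,0,0],[0,0,0],[0,0,0],[0,0,0],[0,0,0],[0,0,0],[0,0,0],[0,0,0],[0,0,0],[0,0,0],[0,0,0],[0,0,0]])

```text
time: 2.75
tool_pos: [0.4751, 0.0641, 0.2318]
tcp_rot: [0.682, 3.065, 0.001]
wrist_force: [1.5, -0.1, 0.5]
width: 0.701
grip_force: 0.0
```

apply_moves(fingers=[0.7,0.7,0.7,0.7,0.7,0.7,0.7,0.7], travel=[[-0.67,-0.69,0],[-0.67,-0.69,0],[0,0,0],[0,0,0],[0,0,0],[0,0,0],[0,0,0],[0,0,0]], rotation=[[0,0,0],[0,0,0],[0,0,-0.9],[0,0,-0.9],[0,0,-0.9],[0,0,-0.9],[0,0,-0.9],[0,0,0]])

```text
time: 3.55
tool_pos: [0.5062, -0.025, 0.2314]
tcp_rot: [-0.053, 3.141, -0.0]
wrist_force: [0.9, 0.4, -0.1]
width: 0.697
grip_force: 0.0
```

```bash
python3 - <<'E'
from h import *
c=cam("wrist");cv2.imwrite("pics/w1.png",cv2.resize(c["image"],None,fx=1.5,fy=1.5)[:,:,::-1])
print(ray(c,(c["cx"]+.01,c["cy"])),c["fx"],c["cx"],c["cy"])
for t in ["slot","notch","bolt","bolt_grip","lug_bore","disc_centre","housing"]:
    print(t,[(np.round(d["location"],1).tolist(),round(d["p"],2)) for d in tip_of("wrist",t)[:3]])
st=read_state();Rm=R.from_rotvec(st["tcp_rot"]).as_matrix();print(st["time"],st["tool_pos"],Rm.round(3),st["q"].round(2))
E
```

```text
(array([ 0.42818664, -0.02715935,  0.37345643]), array([ 0.30529747,  0.01089511, -0.9521947 ])) 297.3186396354542 258.84778349776315 189.1183690692149
slot [([233.7, 189.1], 0.8), ([217.3, 170.3], 0.4)]
notch [([217.5, 196.0], 0.62)]
bolt [([110.6, 282.6], 0.97), ([254.7, 180.7], 0.73), ([458.5, 8.6], 0.73)]
bolt_grip [([252.6, 185.1], 0.97), ([483.7, 0.9], 0.65)]
lug_bore [([306.1, 181.1], 0.62)]
disc_centre [([417.2, 179.6], 0.84)]
housing [([218.3, 170.1], 0.56)]
3.95 [ 0.5061636  -0.02490103  0.23130369] [[-0.999 -0.033  0.   ]
 [-0.033  0.999  0.   ]
 [-0.     0.    -1.   ]] [-0.1  -0.06  1.96  0.    1.24 -1.7 ]
```

View pics/w1.png

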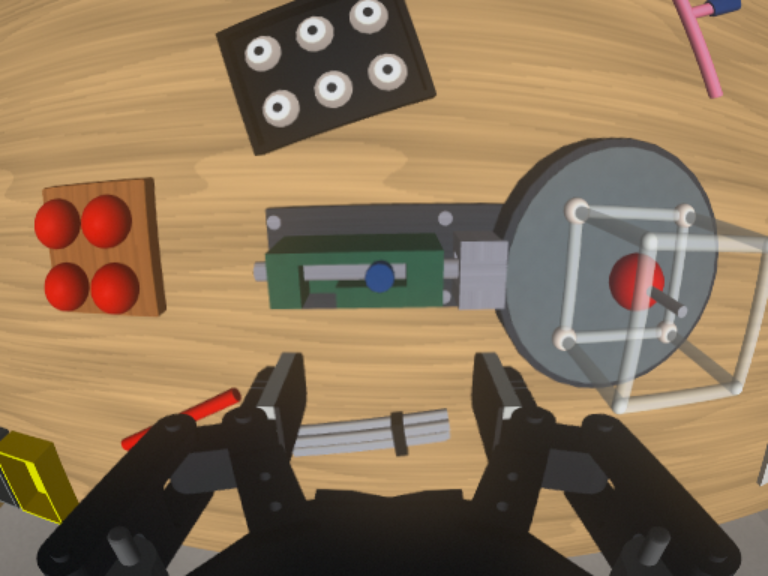

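```bash
python3 - <<'E'
from h import *
c=cam("wrist");w=lambda x,y:onz(ray(c,(x/1.5,y/1.5)),.073).round(4)
for p in [(268,307),(443,307),(268,252),(443,248)]: print(p,w(*p))
print("disc",onz(ray(c,(417.2,179.6)),.064).round(4),"grip@.099",onz(ray(c,(252.6,185)),.099).round(4),"top@.12",onz(ray(c,(252.6,183.)),.12).round(4))
s=cam("scene");im=c["image"][150:220,160:300]
from h import *
print("tri grip",tri([ray(c,(252.7,184.9)),ray(s,(256.1,181.6))]))
E
```

```text
(268, 307) [ 0.5455 -0.1118  0.073 ]
(443, 307) [0.5408 0.0166 0.073 ]
(268, 252) [ 0.5038 -0.1097  0.073 ]
(443, 248) [0.4971 0.0135 0.073 ]
disc [0.5089 0.1654 0.064 ] grip@.099 [ 0.5121 -0.0301  0.099 ] top@.12 [ 0.5039 -0.0299  0.12  ]
tri grip (array([ 0.51109061, -0.02965293,  0.10205551]), np.float64(0.0003181251267233133))
```

apply_moves(fingers=[0.7,0.7,0.7,0.7,0.7,0.7,0.7,0.7], travel=[[-0.1,-0.1,0.2],[0,0,0.5],[0,0,0.5],[0,0,0.5],[0,0,0.5],[0,0,0.5],[0,0,0.27],[0,0,0]], rotation=[[0,0,-0.1],[0,0,0],[0,0,0],[0,0,0],[0,0,0],[0,0,0],[0,0,0],[0,0,0]])

```text
time: 4.85
tool_pos: [0.5091, -0.0298, 0.08]
tcp_rot: [0.069, -3.135, -0.001]
wrist_force: [-0.6, -0.1, 0.2]
width: 0.699
grip_force: 0.0
```

```bash
python3 - <<'E'
from h import *
c=cam("wrist");cv2.imwrite("pics/w2.png",cv2.resize(c["image"],None,fx=1.5,fy=1.5)[:,:,::-1])
print(read_state()["wrist_force"],read_state()["tool_pos"])
E
```

```text
[0.96894829 1.04229245 0.83109294] [ 0.51054948 -0.02983354  0.08170647]
```

View pics/w2.png

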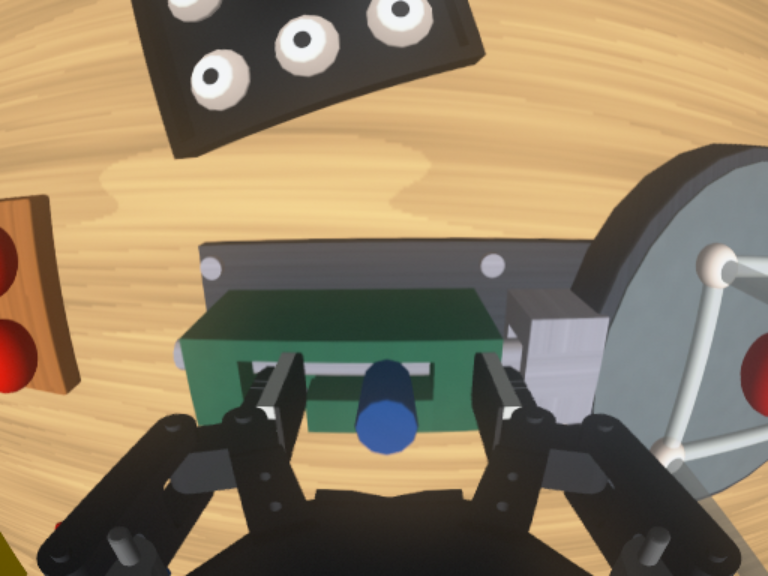

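The handle, at (387,405), sits midway between the finger pads (300 and 480), clear of the housing. I'll close on it.

apply_moves(fingers=[0,0,0,0,0,0], travel=[[0,0,0],[0,0,0],[0,0,0],[0,0,0],[0,0,0],[0,0,0]], rotation=[[0,0,0],[0,0,0],[0,0,0],[0,0,0],[0,0,0],[0,0,0]], newtons=40)

```text
time: 5.5
tool_pos: [0.5125, -0.0302, 0.0843]
tcp_rot: [-0.069, 3.138, -0.001]
wrist_force: [-0.9, -1.7, 6.4]
width: 0.203
grip_force: 39.3
```

apply_moves(fingers=[0,0,0,0,0,0,0], travel=[[0,-0.1,0],[0,-0.16,0],[0,-0.16,0],[0,-0.16,0],[0,-0.16,0],[0,-0.16,0],[0,0,0]], rotation=[[0,0,0],[0,0,0],[0,0,0],[0,0,0],[0,0,0],[0,0,0],[0,0,0]])

```text
time: 6.2
tool_pos: [0.5148, -0.0747, 0.0842]
tcp_rot: [-0.068, 3.138, 0.001]
wrist_force: [-0.2, 0.9, 5.7]
width: 0.199
grip_force: 39.4
```

```bash
python3 - <<'E'
from h import *
c=cam("scene");d=cam("wrist");st=read_state();print(st["time"],st["tool_pos"],st["wrist_force"],st["width"])
cv2.imwrite("pics/v4.png",np.hstack([cv2.resize(c["image"][140:235,205:305],(420,400),interpolation=2),cv2.resize(d["image"][170:310,110:400],(380,183)).__class__(0) if 0 else cv2.resize(d["image"][170:310,110:400],(380,400))])[:,:,::-1])
E
```

```text
6.3 [ 0.51476446 -0.07463796  0.08421656] [1.32848967 0.06473238 5.60904771] 0.19715594127947467
```

View pics/v4.png

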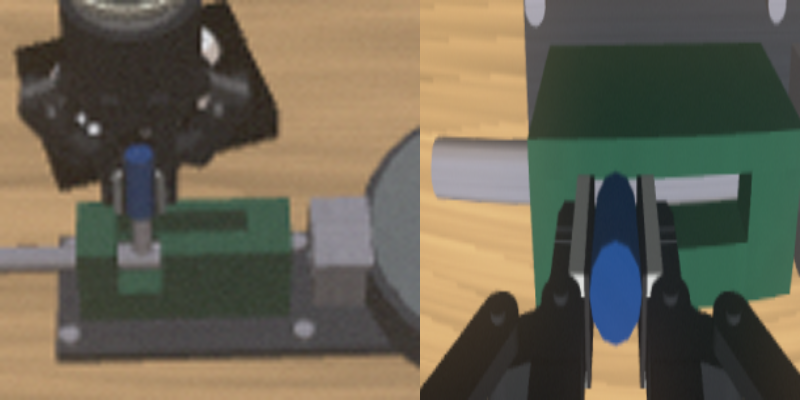

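The stem at crop (140,235) is in line with the notch (118-162), and the nose is out of the lug. Next, swing over the notch side along the arc.

apply_moves(fingers=[0,0,0,0,0,0], travel=[[-0.07,0,-0.01],[-0.07,0,-0.01],[-0.07,0,-0.01],[-0.07,0,-0.01],[-0.07,0,-0.01],[0,0,0]], rotation=[[0,0.83,0],[0,0.83,0],[0,0.83,0],[0,0.83,0],[0,0.83,0],[0,0,0]])

```text
time: 6.9
tool_pos: [0.5338, -0.0739, 0.0839]
tcp_rot: [0.06, -2.706, 0.014]
wrist_force: [0.5, 0.2, 12.2]
width: 0.2
grip_force: 40.6
```

apply_moves(fingers=[0,0,0,0,0,0], travel=[[-0.07,0,-0.02],[-0.07,0,-0.02],[-0.07,0,-0.01],[-0.07,0,-0.01],[-0.07,0,-0.01],[0,0,0]], rotation=[[0,0.83,0],[0,0.83,0],[0,0.83,0],[0,0.83,0],[0,0.83,0],[0,0,0]])

```text
time: 7.5
tool_pos: [0.5489, -0.0728, 0.0747]
tcp_rot: [0.05, -2.27, 0.023]
wrist_force: [2.1, 0.1, 5.1]
width: 0.202
grip_force: 40.1
```

apply_moves(fingers=[0,0,0,0,0], travel=[[-0.07,0,-0.01],[-0.07,0,-0.01],[-0.07,0,-0.01],[-0.07,0,-0.01],[0,0,0]], rotation=[[0,0.83,0],[0,0.83,0],[0,0.83,0],[0,0.83,0],[0,0,0]])

```text
time: 8.0
tool_pos: [0.5567, -0.0725, 0.0621]
tcp_rot: [0.043, -1.92, 0.03]
wrist_force: [-0.9, 0.0, 0.9]
width: 0.195
grip_force: 39.6
```

```bash
python3 - <<'E'
from h import *
d=cam("scene");c=cam("wrist");st=read_state();print(st["time"],st["tool_pos"],st["wrist_force"],st["width"],st["q"].round(2),R.from_rotvec(st["tcp_rot"]).as_matrix().round(2))
cv2.imwrite("pics/v5.png",np.hstack([cv2.resize(d["image"][120:280,180:340],(400,400)),cv2.resize(c["image"],(400,400))])[:,:,::-1])
E
```

```text
8.1 [ 0.55652836 -0.07258223  0.06260866] [ 1.49732075  0.05584323 -2.76809558] 0.20138409937079532 [-0.09  1.01  1.21 -0.15  2.13 -1.7 ] [[-0.35 -0.04 -0.94]
 [-0.02  1.   -0.04]
 [ 0.94  0.   -0.35]]
```

View pics/v5.png

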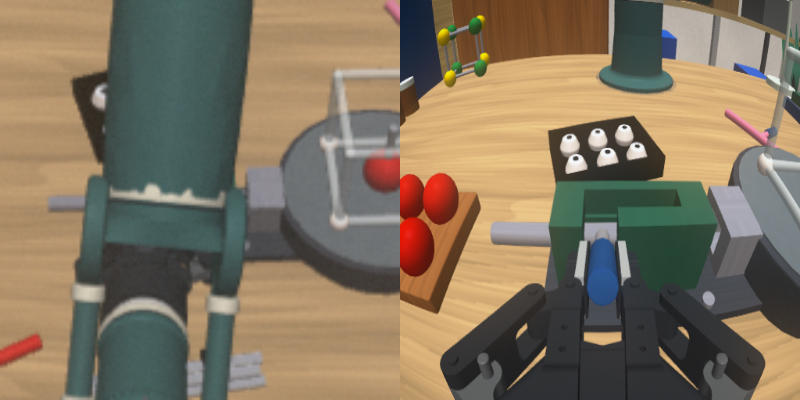

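The wrist view shows the stem at (600,235) lying in the notch, about 25° above level. I'll open and let it settle.

apply_moves(fingers=[0.35,0.5,0.5,0.5,0.5,0.5], travel=[[0,0,0],[0,0,0],[0,0,0],[0,0,0],[0,0,0],[0,0,0]], rotation=[[0,0,0],[0,0,0],[0,0,0],[0,0,0],[0,0,0],[0,0,0]])

```text
time: 8.7
tool_pos: [0.5561, -0.0729, 0.0648]
tcp_rot: [0.042, -1.925, 0.029]
wrist_force: [0.1, -0.3, 0.0]
width: 0.504
grip_force: 0.0
```

```bash
python3 - <<'E'
from h import *
c=cam("wrist");st=read_state();print(st["time"],st["tool_pos"],st["wrist_force"],st["width"])
cv2.imwrite("pics/v6.png",cv2.resize(c["image"],None,fx=1.3,fy=1.3)[:,:,::-1])
E
```

```text
8.75 [ 0.55610985 -0.07282704  0.06476408] [-0.48464532 -0.22327723  0.46838674] 0.5003337533110412
```

View pics/v6.png

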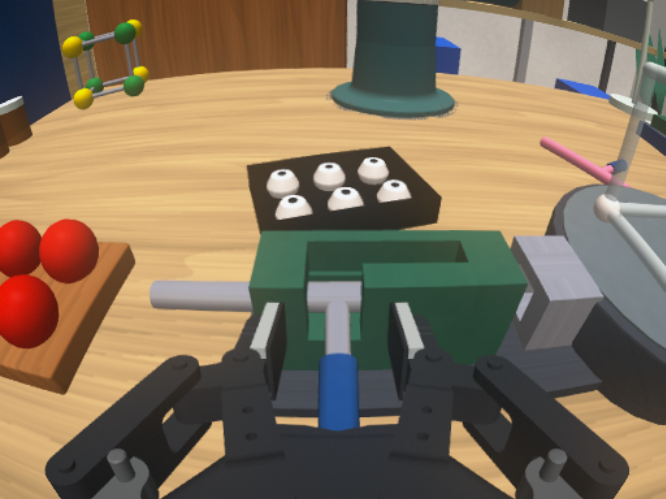

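The handle has fallen and lies in the notch: stem at (338,325), sleeve at (338,390). I'll retreat.

apply_moves(fingers=[0.5,0.5,0.5,0.5,0.5,0.5,0.5,0.5,0.5,0.5], travel=[[0.2,0,-0.2],[0.3,0,-0.3],[0.3,0,-0.5],[0.3,0,-0.5],[0.4,0,-0.5],[0.5,0,-0.3],[0.5,0,0],[0.5,0,0],[0,0,0],[0,0,0]], rotation=[[0,0,0],[0,0,0],[0,0,0],[0,0,0],[0,0,0],[0,0,0],[0,0,0],[0,0,0],[0,0,0],[0,0,0]])

```text
time: 9.75
tool_pos: [0.6124, -0.0704, 0.2461]
tcp_rot: [0.042, -1.927, 0.03]
wrist_force: [0.4, -0.1, -0.7]
width: 0.505
grip_force: 0.0
```

```bash
python3 - <<'E'
from h import *
c=cam("wrist");d=cam("side");st=read_state();print(st["time"],st["tool_pos"],st["wrist_force"],st["q"].round(2))
cv2.imwrite("pics/v7.png",np.hstack([cv2.resize(c["image"],(440,400)),cv2.resize(d["image"][130:270,180:320],(360,400))])[:,:,::-1])
E
```

```text
9.85 [ 0.61188434 -0.07036492  0.24391541] [0.04791929 0.74418001 0.00988293] [-0.09  0.92  1.   -0.19  2.43 -1.76]
```

View pics/v7.png

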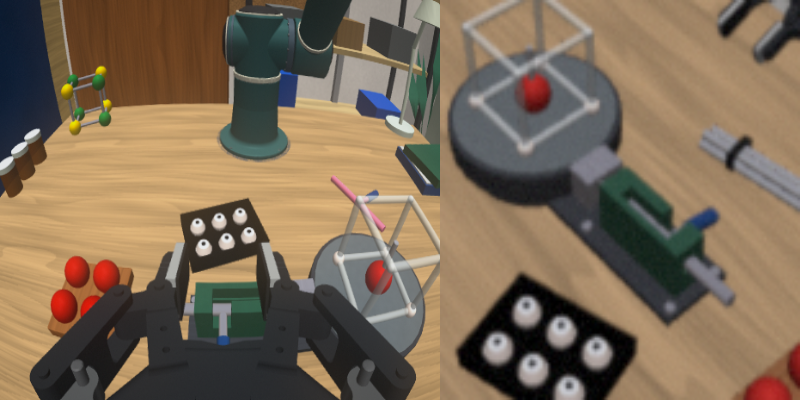

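The side view shows the sleeve at (705,218) lying sideways out of the notch and the tail drawn well out of the housing. The turntable and bystanders are undisturbed and the robot is clear, so I'll hand in.

```bash
python3 -c "
from workcell import *
print(finish_job())"
```

```text
the job is handed in; nothing more can be done
None
```

The job is handed in after about 10 s of robot time: the bolt is drawn clear of the lug and its handle lies parked in the side notch; in the last pictures the turntable, rack, tray and rods looked unmoved (no verdict was returned).

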